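Crank the inspection turntable to face the returned pig to the camera

ROBOT

A 7-joint arm with a two-finger parallel gripper is mounted at the origin on the work surface. World frame = base frame: x ahead of the robot, y to its left, z up, the work surface at z = 0. Lengths are in m, angles in rad, forces in N, time in s.
With the tool pointing down it reaches from about 0.4 to 0.925 m from the base axis. Payload 4.1 kg.
Tool frame: the origin (TCP) lies between the finger pads; the fingertips stand 25 mm ahead of it and the grasp point (between the pads) lies 6 mm ahead of it (env.finger_overhang is the z of the fingertips in the tool frame, in m); z points along the fingers, y is the direction in which the jaws open and shut (so a half turn about z gives the same grasp; the last joint's range is limited). The gripper opens to 85 mm and grips with 20 to 120 N. Pads are 22 mm wide; open, the fingers measure 114 mm over their backs; the gripper's body (76 mm by 85 mm) begins 54 mm behind the grasp point. The pads swing forward as they close: fully open they stand 13 mm farther back than shut.
Start: joints at [-1.283, 0.398, 0.045, 1.537, -0.019, 1.207, -0.051], TCP at [0.245, 0.602, 0.256] pointing down, gripper open.
Joint ranges: [-2.82, 2.82], [-0.49, 2.23], [-1.37, 1.46], [0, 2.46], [-1.36, 4.5], [0.23, 2], [-2.94, 2.94]. Speed limits (rad/s): [2.57, 2.57, 3.14, 3.14, 3.14, 3.14, 3.14].

INTERFACE

Orientations are given as a unit quaternion [w, x, y, z].
In Python, from workcell import telemetry, viewer, env, models gives the robot as it stands.
- The arm moves only by the tool arm_command, never from a script. Its argument "plan" is a list that holds one entry, the list of rows, each a list of 5 numbers: the finger opening in mm, from 0 to 85.4, then the shift along the tool's x, y, z in mm, then the turn about the tool's z in degrees. In form: [[[gripper, tx, ty, tz, twist], ...]]. A call has 1 to 8 rows; each row is the pose to reach, as a shift and turn from the pose measured when the call began, along the tool's axes at that moment; what a row does not reach only later rows make up. A row lasts 1/12 s, in which the tool goes at most 41.7 mm and 7.16 degrees, less where a joint would pass 70% of its speed; a pose out of reach is approached as far as the arm can. A call with a gripper value outside its range is refused whole. The fingers move at their own pace and stop on an object; "newtons" is the grip in N (left out, the last holds). Time passes only in rows, so rows that repeat a pose let the fingers close. It gives the time, the measured TCP pose, the force and the opening at its end, in the units of the state.
- telemetry.get_obs(): the state, without advancing time (a new reading comes with each control period).
- viewer.camera(name): name is "scene" or "top" or "wrist"; returns a dict with "img" (400x640x3 uint8, blue, green, red), "range_z" (400x640 float32, m along the optical axis (not along the pixel's ray), 0 where there is no reading), "fov_y" (degrees; the focal length in pixels is half the picture's height over the tangent of half this angle, whatever the lens; pixels are square), "cx", "cy" (the principal point, pixels), "world_to_cam" (4x4, takes a point from world to camera coordinates); the wrist camera has in their place "mount" (4x4, takes a point from camera to tool coordinates, whose origin is the TCP and whose axes are the flange's). Camera axes: x right, y up, looking along -z (the intrinsics and any distortion apply to the point x, -y, -z); pixel columns grow to the right and rows downward; lengths in m; the calibration is good to about 2 mm. A picture is of the moment at which its call begins: read the wrist's pose just before it.
- env.sign_off(): hands the job in, once; it reports no verdict.
Trained networks look in the newest picture that a camera, given by its name, has taken for a name from the list of things; names that differ only in an ending like _2 or _b are one class to them, and where a whole thing is asked for, a point or a joint stands for the part that bears it (a point fixed in the world has none). Each returns a list of dicts, best first, with "conf" (0 to 1); they miss things now and then, are a little off and sometimes report something else, mostly with a low value. They report only what shows in the picture. A call takes as long as a camera call. They do not tell look-alikes from the thing itself.
- models.silhouettes(target, camera): "pixels" (400x640 bool, what is visible of it) and "box" ([left, top, width, height] in pixels, round what is visible of it).
- models.mark_of(target, camera): "xy" ([column, row] in pixels: a listed point, or the origin of a listed thing).
The state is a dict: "time_s": time; "q": joint angles; "qd": joint speeds; "joint_efforts": joint torques, N m; "ee_pos": TCP position; "ee_rot": TCP orientation; "ft_force": force on the tool from outside, world axes, zero at the start; "moment": the same for the moment, N m; "opening": finger opening in m.
Only numpy, scipy, OpenCV 4.12 (cv2) and the standard library are available. Lean on these libraries where they do the work, as an engineer would, in place of code of your own. Each camera call takes 0.05 s, during which the arm holds its last target.

TASK

On the returns bench, wind the inspection turntable round by its hand crank until the brass pig standing on it looks straight at the lens of the small inspection camera, then let go of the crank. Do not touch the pig itself, and leave the similar crank of the tape winder alone.

Things in the scene. Friction and masses are not known exactly. Their poses are not given: they have to be found in the camera images.
- crank (a joint): angle of the turntable's crank in rad, 0 at the start wherever it then points, growing anticlockwise from above. Turns either way without stops (about 2 N at the grip) and stays where left. A belt turns the platter the same way by a third: one crank turn turns the pig 120 degrees. The pig starts 120 to 240 degrees off the camera, so 1 to 2 turns are needed; either direction will do
- crank_grip (a point): middle of the turntable crank's upright black round grip, 26 mm in diameter, 60 mm tall, top 30 mm above this point; it spins freely on its pin, so it can be held firmly while the crank goes round. It circles level, 60 mm from the crank's axis; the top of the steel crank arm is 33 mm below this point
- crank_hub (a point): top of the crank's steel hub, on its vertical axis, 116 mm above the bench, 29 mm below the middle of the grip. The crank's grey base plate also carries, 190 mm from this axis, the platter: a grey disc 180 mm in diameter with a black rubber mat, top 62 mm above the bench
- pig: brass money-box pig, 115 mm long, 74 mm wide, about 100 mm tall, 0.35 kg, standing loose near the centre of the platter; origin at the middle of its underside, its x axis points forward to the snout, z up
- lens (a point): front of the lens of the inspection camera, a black 60 mm box on a thin steel post on a small foot, fixed to the bench beyond the platter, 160 to 200 mm from its centre; the point is 122 mm above the bench
- winder_grip (a point): middle of the grip of the tape winder's crank, the same kind of crank, but its base plate carries a reel of pale tape (90 mm wide) in place of the platter. To be left alone
Mind the look-alikes: they are no part of the job. What is shaped like the pig but green is not meant. Leave any red look-alike of the part that bears lens alone.

How it is judged:
By the outcome, as a careful person would: the job done as asked, in the order asked, and still so for the second after the job is handed in, with the robot touching nothing.
It also fails if it takes over 51 s, if anything falls off the work surface, if the arm or the gripper's body presses on something with over 40 N, if the wrist force passes 120 N, or if a joint passes its speed limit or range.

## Working session

There is one attempt and no reset: what is moved stays moved. The work goes in short steps, Python scripts to look and compute and a tool call to move; the robot and the scene stay as the last step left them, time stands still between calls to the robot, and variables do not carry over. Pictures are saved under pics/ and viewed, and the job is handed in when it is done.

Besides the shell and the picture viewer there is one more tool, called after ">>>" as name(argument=value, ...) on one line, values as JSON. arm_command: Moves the arm, as the interface text tells. Its arguments: {"type":"object","properties":{"plan":{"type":"array"},"newtons":{"type":"number"}},"required":["plan"]}

```bash
mkdir -p pics; ls
cat > h.py <<'E'
import numpy as np, cv2
from workcell import telemetry, viewer, env, models
from scipy.spatial.transform import Rotation as R
def cam(n):
    o=telemetry.get_obs(); c=viewer.camera(n)
    if 'world_to_cam' in c and c['world_to_cam'] is not None: c['c2w']=np.linalg.inv(np.array(c['world_to_cam']))
    else:
        T=np.eye(4);q=o['ee_rot'];T[:3,:3]=R.from_quat([q[1],q[2],q[3],q[0]]).as_matrix();T[:3,3]=o['ee_pos'];c['c2w']=T@np.array(c['mount'])
    c['f']=200/np.tan(np.radians(c['fov_y'])/2)
    return c
def ray(c,u,v):
    d=np.array([(u-c['cx'])/c['f'],-(v-c['cy'])/c['f'],-1.]);return c['c2w'][:3,3],c['c2w'][:3,:3]@d
def at_z(c,u,v,z):
    o,d=ray(c,u,v);return o+d*(z-o[2])/d[2]
def at_depth(c,u,v):
    o,d=ray(c,u,v);return o+d*c['range_z'][int(round(v)),int(round(u))]
def proj(c,p):
    q=np.linalg.inv(c['c2w'])@np.append(p,1);return c['cx']+c['f']*q[0]/-q[2],c['cy']-c['f']*q[1]/-q[2]
E
python3 - <<'E'
from h import *
print({k:v for k,v in telemetry.get_obs().items()})
for n in ['scene','top','wrist']:
    c=cam(n);cv2.imwrite(f'pics/{n}0.png',c['img']);print(n,[ (k,v) for k,v in c.items() if k not in('img','range_z')])
    for t in ['crank_grip','crank_hub','pig','lens','winder_grip']:
        for m in models.mark_of(t,n): 
            u,v=m['xy']; 
            if 0<=u<640 and 0<=v<400: print(n,t,np.round(m['xy'],1),round(m['conf'],2),at_depth(c,min(u,639),min(v,399)).round(3))
E
```

```text
pics
{'time_s': 0.0, 'q': array([-1.28302516,  0.39921404,  0.04506211,  1.53791622, -0.01871017,
        1.20686967, -0.05069374]), 'qd': array([ 8.07882028e-04,  9.44458382e-04, -1.14617114e-03,  1.27564519e-04,
        2.75754938e-05,  2.46685283e-03, -7.80922085e-04]), 'joint_efforts': array([-7.20624630e-04, -4.75110376e+01,  1.36414826e+00, -2.54227388e+01,
        1.16154755e-02,  9.25493077e-03, -1.06637728e-06]), 'ee_pos': array([0.24494652, 0.60143923, 0.25523361]), 'ee_rot': array([-1.21811900e-04,  1.92139161e-01,  9.81367188e-01, -9.85157001e-04]), 'ft_force': array([0.24605136, 0.36520773, 0.59777543]), 'moment': array([-0.04551933, -0.00073399, -0.04772274]), 'opening': 0.08532753528260792}
scene [('fov_y', 56.48847457111538), ('cx', 316.3280917778901), ('cy', 195.8993141603094), ('world_to_cam', array([[-0.88698029,  0.46170711,  0.00961815,  0.33263364],
       [-0.34570461, -0.67765024,  0.64905968,  0.18958036],
       [ 0.30619321,  0.57237811,  0.76067669, -1.29335095],
       [ 0.        ,  0.        ,  0.        ,  1.        ]])), ('c2w', array([[-0.88698029, -
[... 1906 characters left out ...]
.64489209e-04,
        -1.04667435e-04],
       [-3.41223465e-04,  2.58039687e-01, -9.66134257e-01,
        -1.17202072e-01],
       [ 0.00000000e+00,  0.00000000e+00,  0.00000000e+00,
         1.00000000e+00]])), ('c2w', array([[ 3.76702449e-01, -8.94912849e-01, -2.39220104e-01,
         1.84367702e-01],
       [ 9.26334170e-01,  3.64069663e-01,  9.67382336e-02,
         6.26662528e-01],
       [ 5.20494698e-04, -2.58039286e-01,  9.66134285e-01,
         3.73569236e-01],
       [ 0.00000000e+00,  0.00000000e+00,  0.00000000e+00,
         1.00000000e+00]])), ('f', np.float64(283.5973367371541))]
wrist pig [384.8 307.7] 0.93 [0.437 0.617 0.047]
wrist pig [163.7 222.2] 0.73 [0.222 0.406 0.047]
```

View pics/scene0.png

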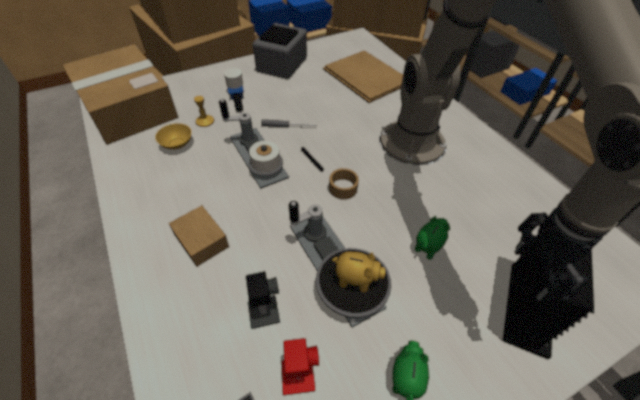

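View pics/top0.png

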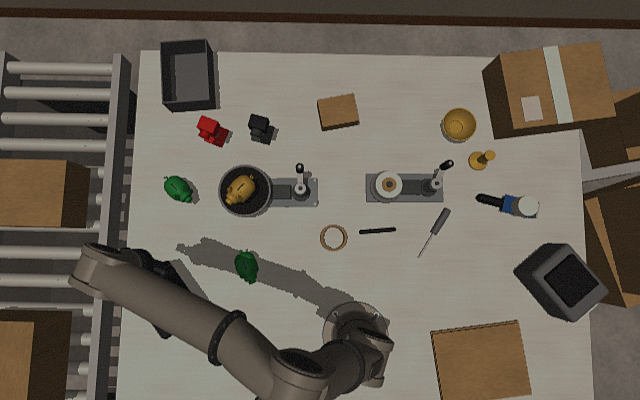

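Run:
```python
import cv2
a=cv2.imread('pics/top0.png');cv2.imwrite('pics/topc.png',cv2.resize(a[100:300,150:350],None,fx=3,fy=3,interpolation=2))
a=cv2.imread('pics/scene0.png');cv2.imwrite('pics/scenec.png',cv2.resize(a[190:400,240:490],None,fx=2.85,fy=2.85,interpolation=2))
```

```text
(no output)
```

View pics/topc.png

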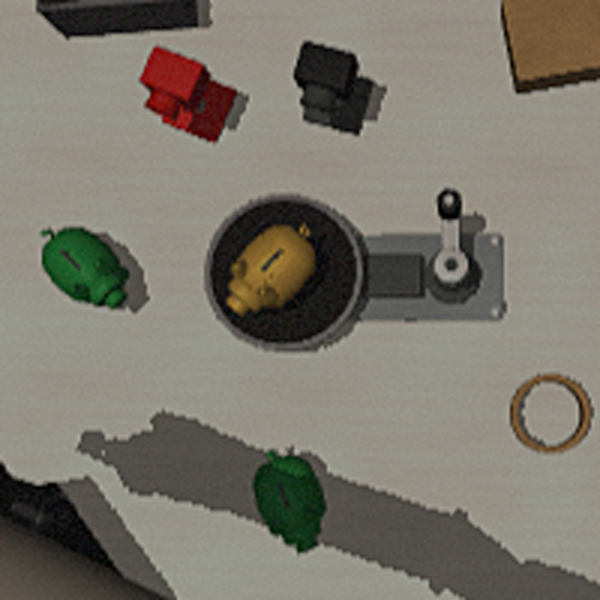

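View pics/scenec.png

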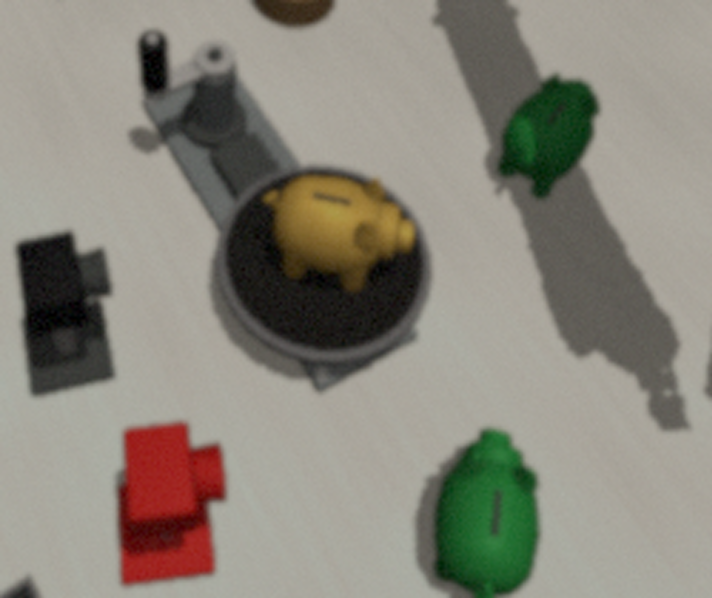

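The views agree on these candidates:

| Thing wanted | Chosen | Look-alikes, not to be touched |
|---|---|---|
| Crank grip | top (299,168) / scene (293,213), on the plate with the brass pig's platter | winder grip, top (447,164) / scene (225,111) |
| Pig | brass, top (241,190) | green pigs, top (179,188) and (247,266) |
| Camera | black, top (259,128) / scene (262,292) | red, top (211,130) / scene (298,360) |

The crops confirm these choices, so next I'll measure the geometry.

```bash
cat >> h.py <<'E'
def cloud(c):
    v,u=np.mgrid[0:400,0:640];Z=c['range_z']
    p=np.stack([(u-c['cx'])/c['f']*Z,-(v-c['cy'])/c['f']*Z,-Z],-1)
    P=p@c['c2w'][:3,:3].T+c['c2w'][:3,3];P[Z<=0]=np.nan;return P
def tri(rays):
    A=np.zeros((3,3));b=np.zeros(3)
    for o,d in rays:
        d=d/np.linalg.norm(d);M=np.eye(3)-np.outer(d,d);A+=M;b+=M@o
    return np.linalg.solve(A,b)
E
python3 - <<'E'
from h import *
C={n:cam(n) for n in('scene','top')}
for t,sp in [('crank_grip',(293,213,298,168)),('crank_hub',(312,209,301,187)),('lens',(275,286,256,136)),('pig',(357,270,241,190)),('winder_grip',(225,111,447,164))]:
    r=[]
    for n,(u0,v0) in zip(C,(sp[:2],sp[2:])):
        for m in models.mark_of(t,n):
            if np.hypot(m['xy'][0]-u0,m['xy'][1]-v0)<20: print(t,n,m['xy'],m['conf']); r.append(ray(C[n],*m['xy'])); break
    if len(r)==2: print('   tri',tri(r).round(4))
    zz={'crank_grip':.145,'crank_hub':.116,'lens':.122,'pig':.062}.get(t)
    if zz: print('  at z',[ (o+d*(zz-o[2])/d[2]).round(4) for o,d in r])
for n in C:
    P=cloud(C[n]);g=C[n]['img'].astype(int)
    near=np.hypot(P[...,0]-.47,P[...,1]-.38)<.13
    m=near&(abs(P[...,2]-.06)<.012)
    import cv2
    (x,y),r=cv2.minEnclosingCircle(P[m][:,:2].astype(np.float32));print(n,'platter',x,y,r,np.nanmedian(P[m][:,2]))
    b=np.hypot(P[...,0]-.47,P[...,1]-.38)<.1
    yel=b&(g[...,2]-g[...,0]>40)&(P[...,2]>.07)
    Q=P[yel];c0=np.median(Q[:,:2],0);w,V=np.linalg.eigh(np.cov(Q[:,:2].T));print(n,'pig',len(Q),c0,np.sqrt(w),np.degrees(np.arctan2(V[1,1],V[0,1])),Q[:,2].max())
    for name in ['lens']:
        for s in models.silhouettes(name,n): 
            q=P[s['pixels']&(P[...,2]>.08)]
            print(s['box'],round(s['conf'],2),np.nanmean(q,0).round(3),np.nanmin(q,0).round(3),np.nanmax(q,0).round(3))
E
```

```text
crank_grip scene [292.2, 209.2] 0.72
crank_grip top [298.9, 169.9] 0.81
   tri [0.5393 0.1956 0.1486]
  at z [array([0.5419, 0.1901, 0.145 ]), array([0.536 , 0.1981, 0.145 ])]
crank_hub scene [312.2, 207.2] 0.69
crank_hub top [299.2, 190.3] 0.78
   tri [0.48   0.1921 0.1182]
  at z [array([0.485, 0.186, 0.116]), array([0.4741, 0.1962, 0.116 ])]
lens scene [276.6, 281.8] 0.86
lens top [255.4, 133.1] 0.56
   tri [0.6541 0.3441 0.1339]
  at z [array([0.6502, 0.3397, 0.122 ]), array([0.6596, 0.3444, 0.122 ])]
pig scene [354.8, 278.3] 0.72
pig top [241.8, 190.2] 0.82
   tri [0.4765 0.3895 0.0714]
  at z [array([0.4736, 0.3852, 0.062 ]), array([0.4772, 0.3914, 0.062 ])]
winder_grip scene [223.8, 110.2] 0.55
winder_grip top [447.1, 167.4] 0.69
   tri [ 0.5591 -0.2803  0.1316]
scene platter 0.47692394256591797 0.38493165373802185 0.09038865566253662 0.0614744114117487
scene pig 1314 [0.48128852 0.39916804] [0.01587882 0.02707971] 141.08250789982762 0.16189396235459852
[280.8, 337.6, 44.6, 57.3] 0.98 [0.677 0.508 0.14 ] [0.638 0.468 0.102] [0.711 0.536 0.148]
[244.2, 269.1, 36.7, 60.9] 0.65 [0.688 0.346 0.138] [0.648 0.305 0.101] [0.72  0.37  0.149]
top platter 0.4794336259365082 0.38385009765625 0.09013427048921585 0.062115776807038725
top pig 565 [0.46989976 0.38386443] [0.01712089 0.02728926] 137.54808100847046 0.16218696707014546
[201.1, 116.1, 26.6, 32.8] 0.57 [0.672 0.499 0.139] [0.638 0.467 0.104] [0.71  0.532 0.152]
[251.3, 111.5, 23.9, 34.1] 0.56 [0.684 0.335 0.139] [0.649 0.302 0.103] [0.721 0.368 0.151]
[292.0, 161.4, 21.0, 37.2] 0.44 [0.505 0.195 0.128] [0.463 0.174 0.082] [0.553 0.214 0.182]
```

>>> arm_command(plan=[[[85,-40,-10,-35,0],[85,-80,-25,-70,0],[85,-115,-40,-100,0],[85,-150,-55,-130,0],[85,-185,-68,-150,0],[85,-220,-82,-160,0],[85,-255,-95,-165,0],[85,-290,-108,-165,0]]])

```text
time_s: 2.27
ee_pos: [0.4549, 0.4098, 0.4208]
ee_rot: [0.001, 0.192, 0.981, 0.002]
ft_force: [0.7, 0.6, 0.6]
opening: 0.085
```

>>> arm_command(plan=[[[85,-30,-10,0,0],[85,-60,-20,0,0],[85,-75,-25,0,0],[85,-75,-25,0,0]]])

```text
time_s: 2.6
ee_pos: [0.519, 0.3533, 0.4209]
ee_rot: [0.002, 0.196, 0.981, 0.001]
ft_force: [0.1, -0.7, -0.3]
opening: 0.085
```

```bash
cat > look.py <<'E'
from h import *
import sys
tag=sys.argv[1]
o=telemetry.get_obs();print(o['time_s'],o['ee_pos'].round(4),o['ee_rot'].round(4),o['ft_force'].round(1),round(o['opening'],4),o['q'].round(2))
c=cam('wrist');cv2.imwrite(f'pics/w{tag}.png',c['img'])
P=cloud(c);g=c['img'].astype(int)
for t,zz in [('crank_grip',.145),('crank_hub',.116),('pig',.062),('lens',.122)]:
    for m in models.mark_of(t,'wrist'): print(t,np.round(m['xy'],1),round(m['conf'],2),'at z',at_z(c,*m['xy'],zz).round(4))
near=np.hypot(P[...,0]-.478,P[...,1]-.384)<.115
m=near&(abs(P[...,2]-.061)<.008)
if m.sum()>50:
    (x,y),r=cv2.minEnclosingCircle(P[m][:,:2].astype(np.float32));print('platter',x,y,r,np.nanmedian(P[m][:,2]))
b=np.hypot(P[...,0]-.478,P[...,1]-.384)<.09
yel=b&(g[...,2]-g[...,0]>40)&(P[...,2]>.07)
Q=P[yel]
if len(Q)>50:
    w,V=np.linalg.eigh(np.cov(Q[:,:2].T));print('pig',len(Q),np.median(Q,0),np.sqrt(w),np.degrees(np.arctan2(V[1,1],V[0,1])))
for s in models.silhouettes('lens','wrist'):
    q=P[s['pixels']&(P[...,2]>.08)]
    if len(q): print('lensbody',np.round(s['box']),round(s['conf'],2),np.nanmean(q,0).round(3),np.nanmin(q,0).round(3),np.nanmax(q,0).round(3))
E
python3 look.py 1
```

```text
2.6 [0.519  0.3533 0.4209] [0.0025 0.196  0.9806 0.001 ] [ 0.1 -0.7 -0.3] 0.085 [-0.84  0.29  0.23  1.34 -0.06  1.51  0.56]
crank_grip [225.7 225.8] 0.59 at z [0.5427 0.194  0.145 ]
crank_hub [209.9 184.6] 0.92 at z [0.4804 0.1892 0.116 ]
pig [449.  77.] 0.95 at z [0.4747 0.591  0.062 ]
pig [324.8 131.5] 0.75 at z [0.4769 0.3806 0.062 ]
lens [344.7 245.4] 0.71 at z [0.6501 0.3425 0.122 ]
lens [447.1 198.8] 0.62 at z [0.6384 0.5144 0.122 ]
platter 0.4757240116596222 0.38497135043144226 0.08997367322444916 0.061100725548275114
pig 3052 [0.46967943 0.38954556 0.14263954] [0.01691114 0.0276278 ] 136.3849104236993
lensbody [323. 220.  49.  69.] 0.92 [0.678 0.34  0.137] [0.645 0.304 0.1  ] [0.718 0.37  0.146]
lensbody [402. 183.  73.  64.] 0.64 [0.668 0.5   0.137] [0.633 0.467 0.103] [0.707 0.536 0.146]
lensbody [201. 154.  50.  83.] 0.44 [0.507 0.201 0.128] [0.46  0.178 0.08 ] [0.553 0.216 0.178]
```

View pics/w1.png

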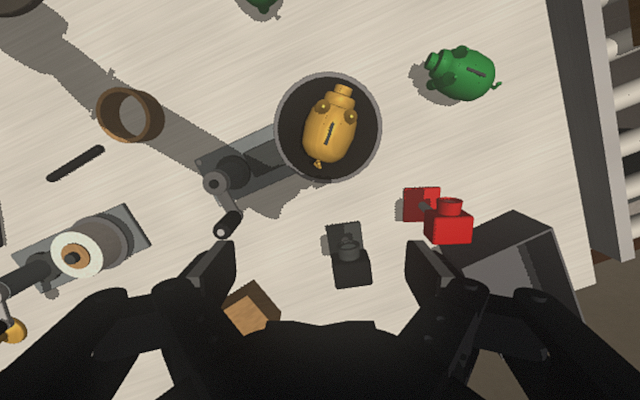

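The wrist view shows the brass pig at (327,125) facing away from the black camera (347,255), and the turntable grip at (228,225). The winder is at lower left. Next I go above the grip.

>>> arm_command(plan=[[[85,-18,-30,20,0],[85,-35,-60,45,0],[85,-52,-90,75,0],[85,-68,-115,105,0],[85,-78,-132,140,0],[85,-81,-137,170,0],[85,-81,-137,185,0],[85,-81,-137,185,0]]])

```text
time_s: 3.57
ee_pos: [0.5351, 0.2027, 0.231]
ee_rot: [-0.003, 0.19, 0.982, -0.0]
ft_force: [-1.1, 0.7, -0.7]
opening: 0.0849
```

```bash
python3 look.py 2
python3 - <<'E'
from h import *
c=cam('wrist');P=cloud(c)
m=(P[...,2]>.165)&(P[...,2]<.183)&(np.hypot(P[...,0]-.541,P[...,1]-.195)<.03)
q=P[m];print('griptop',m.sum(),q.mean(0),cv2.minEnclosingCircle(q[:,:2].astype(np.float32)))
m=(P[...,2]>.108)&(P[...,2]<.122)&(np.hypot(P[...,0]-.481,P[...,1]-.192)<.03)
q=P[m];print('hub',m.sum(),q.mean(0),cv2.minEnclosingCircle(q[:,:2].astype(np.float32)))
E
```

```text
3.5667 [0.5351 0.2027 0.231 ] [-2.800e-03  1.899e-01  9.818e-01 -1.000e-04] [-1.1  0.7 -0.7] 0.0849 [-0.66  0.29  0.28  1.76 -0.09  1.11  0.84]
crank_grip [315.4 220.5] 0.98 at z [0.5393 0.1973 0.145 ]
crank_hub [284.9 149.1] 0.77 at z [0.4826 0.193  0.116 ]
pig [477.8  57.8] 0.83 at z [0.4743 0.3842 0.062 ]
lens [521.2 261.7] 0.77 at z [0.649 0.347 0.122]
platter 0.4767456650733948 0.3846656084060669 0.09026514738798141 0.06136080757703971
pig 11139 [0.47877652 0.36651631 0.14055741] [0.01697069 0.01838778] 131.40672779990697
lensbody [431. 221. 141.  92.] 0.6 [0.659 0.342 0.129] [0.548 0.257 0.08 ] [0.693 0.37  0.275]
griptop 1119 [0.53886654 0.19867088 0.17412169] ((0.54046630859375, 0.19782507419586182), 0.013059594668447971)
hub 1932 [0.48419852 0.1957731  0.1152079 ] ((0.4865134358406067, 0.1930340975522995), 0.02480544149875641)
```

View pics/w2.png

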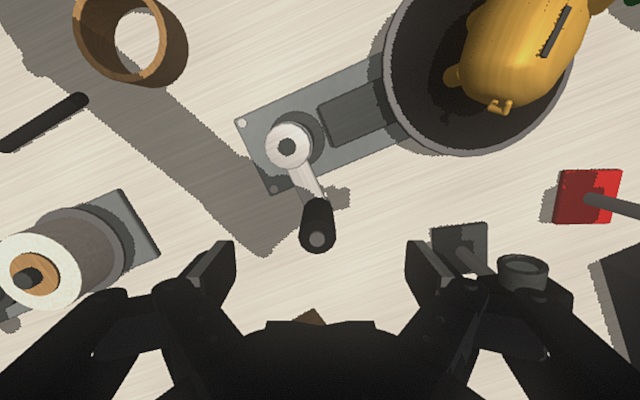

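>>> arm_command(plan=[[[85,-6,-3,25,0],[85,-6,-3,50,0],[85,-6,-3,68,0],[85,-6,-3,74,0],[60,-6,-3,74,0],[20,-6,-3,74,0],[20,-6,-3,74,0],[20,-6,-3,74,0]]], newtons=30)

```text
time_s: 4.58
ee_pos: [0.5448, 0.2004, 0.1644]
ee_rot: [0.003, 0.189, 0.982, 0.004]
ft_force: [-0.6, -0.7, 0.5]
opening: 0.0384
```

>>> arm_command(plan=[[[20,0,0,0,0],[20,0,0,0,0],[20,0,0,0,0],[20,0,0,0,0]]], newtons=30)

```text
time_s: 4.92
ee_pos: [0.5448, 0.2, 0.1651]
ee_rot: [0.003, 0.19, 0.982, 0.004]
ft_force: [-2.4, -0.9, 4.7]
opening: 0.0251
```

```bash
cat > plan.py <<'E'
from h import *
import sys
# args: hubx huby step_deg n target_z
hx,hy,st,n,z=map(float,sys.argv[1:6])
o=telemetry.get_obs();p=o['ee_pos'];q=o['ee_rot'];M=R.from_quat([q[1],q[2],q[3],q[0]]).as_matrix()
a=np.arctan2(p[1]-hy,p[0]-hx);print('t',o['time_s'],'pos',p.round(4),'rad',np.hypot(p[1]-hy,p[0]-hx).round(4),'ang',np.degrees(a).round(2),'F',o['ft_force'].round(1),'op',round(o['opening'],4),'q',o['q'].round(2))
for i in range(1,int(n)+1):
    b=a+np.radians(st*i);w=np.array([hx+.06*np.cos(b),hy+.06*np.sin(b),z])-p
    print(np.round(M.T@w*1000).astype(int).tolist())
E
python3 plan.py .4815 .193 -14 8 .157
```

```text
t 4.9167 pos [0.5448 0.2    0.1651] rad 0.0637 ang 6.32 F [-2.4 -0.9  4.7] op 0.0251 q [-0.64  0.37  0.27  1.82 -0.12  0.96  0.87]
[-2, -15, 8]
[-4, -30, 8]
[-2, -44, 8]
[3, -58, 8]
[11, -70, 7]
[22, -80, 7]
[36, -86, 7]
[50, -90, 7]
```

The grip is held at 25 mm opening. I'll use a circle centre offset to match the grasp.

```bash
python3 plan.py .485 .1953 -14 8 .163
```

```text
t 4.9167 pos [0.5448 0.2    0.1651] rad 0.06 ang 4.51 F [-2.4 -0.9  4.7] op 0.0251 q [-0.64  0.37  0.27  1.82 -0.12  0.96  0.87]
[-5, -14, 2]
[-6, -28, 2]
[-4, -43, 2]
[2, -56, 2]
[10, -68, 1]
[22, -77, 1]
[35, -84, 1]
[49, -86, 1]
```

>>> arm_command(plan=[[[20,-5,-14,2,0],[20,-6,-28,2,0],[20,-4,-43,2,0],[20,2,-56,2,0],[20,2,-56,2,0]]])

```text
time_s: 5.33
ee_pos: [0.5233, 0.1475, 0.165]
ee_rot: [0.005, 0.191, 0.982, 0.005]
ft_force: [-0.8, -2.0, 9.3]
opening: 0.0254
```

```bash
python3 plan.py .485 .1953 -14 8 .163
```

```text
t 5.3333 pos [0.5233 0.1475 0.165 ] rad 0.0613 ang -51.33 F [-0.8 -2.   9.3] op 0.0254 q [-0.59  0.3   0.29  1.91 -0.11  0.93  0.94]
[10, -11, 2]
[21, -21, 2]
[34, -27, 1]
[49, -30, 1]
[63, -29, 1]
[77, -25, 1]
[90, -18, 1]
[100, -7, 1]
```

>>> arm_command(plan=[[[20,10,-11,0,0],[20,21,-21,-1,0],[20,34,-27,-1,0],[20,49,-30,-1,0],[20,63,-29,-1,0],[20,77,-25,-1,0],[20,90,-18,-1,0],[20,100,-7,-1,0]]])

```text
time_s: 6.0
ee_pos: [0.4272, 0.177, 0.1651]
ee_rot: [0.005, 0.191, 0.981, 0.005]
ft_force: [0.5, -2.6, 2.0]
opening: 0.025
```

```bash
python3 plan.py .485 .1953 -14 8 .165
python3 - <<'E'
from h import *
c=cam('wrist');cv2.imwrite('pics/w3.png',c['img'])
E
```

```text
t 6.0 pos [0.4272 0.177  0.1651] rad 0.0606 ang -162.46 F [ 0.5 -2.6  2. ] op 0.025 q [-0.71  0.16  0.25  2.09 -0.05  0.89  0.75]
[7, 13, 0]
[12, 27, 0]
[13, 41, 0]
[11, 56, 1]
[5, 69, 1]
[-4, 81, 1]
[-15, 90, 1]
[-29, 96, 1]
```

View pics/w3.png

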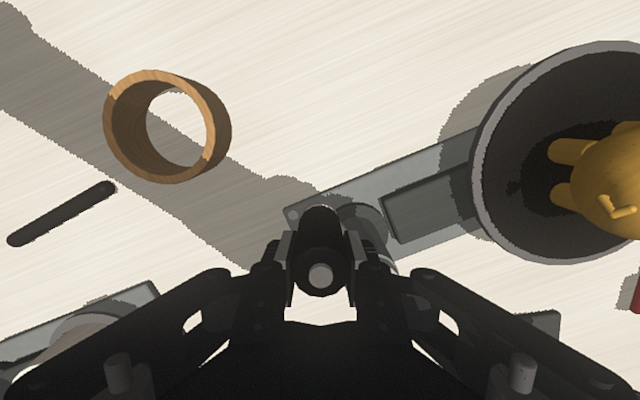

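>>> arm_command(plan=[[[20,7,13,0,0],[20,12,27,0,0],[20,13,41,0,0],[20,11,56,0,0],[20,5,69,0,0],[20,-4,81,0,0],[20,-15,90,0,0],[20,-29,96,0,0]]])

```text
time_s: 6.72
ee_pos: [0.4887, 0.2542, 0.1651]
ee_rot: [0.003, 0.19, 0.982, 0.001]
ft_force: [-2.2, -10.5, 1.2]
opening: 0.0254
```

```bash
python3 plan.py .485 .1953 -14 8 .165
```

```text
t 6.7167 pos [0.4887 0.2542 0.1651] rad 0.059 ang 86.38 F [ -2.2 -10.5   1.2] op 0.0254 q [-0.74  0.31  0.22  1.89 -0.08  0.94  0.71]
[-14, 4, 0]
[-29, 3, 0]
[-43, -1, 0]
[-55, -9, 0]
[-66, -19, 0]
[-73, -31, 0]
[-78, -45, 0]
[-78, -60, 0]
```

>>> arm_command(plan=[[[20,-14,4,0,0],[20,-29,2,0,0],[20,-43,-2,0,0],[20,-55,-10,0,0],[20,-66,-20,0,0],[20,-73,-32,0,0],[20,-78,-45,0,0],[20,-78,-60,0,0]]])

```text
time_s: 7.38
ee_pos: [0.5397, 0.1693, 0.1653]
ee_rot: [0.004, 0.19, 0.982, 0.002]
ft_force: [1.5, 2.6, -2.5]
opening: 0.0255
```

```bash
python3 plan.py .485 .1945 -14 5 .165; python3 look.py 4
python3 - <<'E'
from h import *
for n in('scene','top'):
    c=cam(n);cv2.imwrite(f'pics/{n}4.png',c['img']);P=cloud(c);g=c['img'].astype(int)
    b=np.hypot(P[...,0]-.477,P[...,1]-.384)<.1
    Q=P[b&(g[...,2]-g[...,0]>40)&(P[...,2]>.07)&(P[...,2]<.17)]
    w,V=np.linalg.eigh(np.cov(Q[:,:2].T));print(n,len(Q),np.degrees(np.arctan2(V[1,1],V[0,1])))
    x0,y0=(240,190) if n=='scene' else (170,90)
    cv2.imwrite(f'pics/{n}4c.png',cv2.resize(c['img'][y0:y0+200,x0:x0+200],None,fx=3,fy=3))
E
```

```text
t 7.3833 pos [0.5397 0.1693 0.1653] rad 0.0602 ang -24.78 F [ 1.5  2.6 -2.5] op 0.0255 q [-0.59  0.34  0.26  1.85 -0.1   0.95  0.9 ]
[3, -14, 0]
[9, -28, 0]
[18, -39, 0]
[29, -48, 0]
[43, -54, 0]
7.3833 [0.5397 0.1693 0.1653] [0.0043 0.1897 0.9818 0.0022] [ 1.5  2.6 -2.5] 0.0255 [-0.59  0.34  0.26  1.85 -0.1   0.95  0.9 ]
crank_grip [320.9 245.5] 0.67 at z [0.5373 0.1709 0.145 ]
crank_hub [322.8 122.9] 0.62 at z [0.4802 0.1951 0.116 ]
pig [575.4  15. ] 0.97 at z [0.479  0.3833 0.062 ]
platter 0.49627578258514404 0.36321181058883667 0.08436713367700577 0.061389548935887384
pig 4856 [0.49536874 0.35425923 0.11209222] [0.00348221 0.01265044] -159.27831060916895
lensbody [479. 226. 161. 167.] 0.61 [0.668 0.321 0.126] [0.549 0.231 0.08 ] [0.708 0.36  0.237]
scene 1247 -176.25847386585176
top 556 -169.40315561901556
```

View pics/scene4c.png

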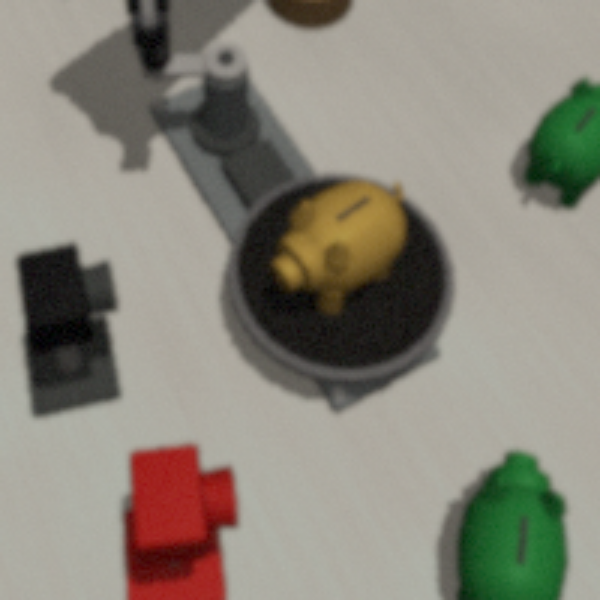

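View pics/w4.png

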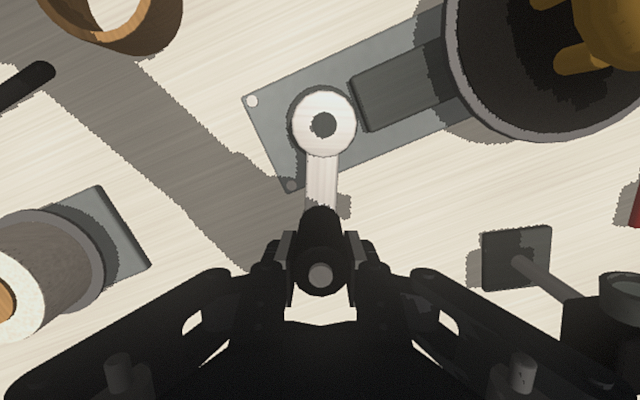

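The crank has turned about 389°. The pig's heading is now about +7° and the lens bearing about −13.5°, so roughly 62° of crank remains.

```bash
python3 plan.py .485 .1945 -12.4 5 .165
```

```text
t 7.7833 pos [0.5394 0.169  0.1653] rad 0.0601 ang -25.1 F [ 2.  -2.7 -2. ] op 0.0252 q [-0.59  0.34  0.26  1.85 -0.1   0.95  0.9 ]
[2, -13, 0]
[7, -25, 0]
[14, -36, 0]
[24, -44, 0]
[35, -51, 0]
```

>>> arm_command(plan=[[[20,2,-13,0,0],[20,7,-25,0,0],[20,14,-36,0,0],[20,24,-44,0,0],[20,35,-51,0,0],[20,35,-51,0,0],[20,35,-51,0,0],[20,35,-51,0,0]]])

```text
time_s: 8.45
ee_pos: [0.4881, 0.1342, 0.1652]
ee_rot: [0.004, 0.19, 0.982, 0.0]
ft_force: [-1.7, -4.8, 3.6]
opening: 0.0253
```

```bash
python3 plan.py .485 .1945 -12 1 .165
```

```text
t 8.45 pos [0.4881 0.1342 0.1652] rad 0.0604 ang -87.1 F [-1.7 -4.8  3.6] op 0.0253 q [-0.59  0.24  0.27  1.99 -0.08  0.92  0.91]
[12, -4, 0]
```

>>> arm_command(plan=[[[50,0,0,0,0],[85,0,0,0,0],[85,0,0,0,0],[85,0,0,0,0],[85,0,0,0,0],[85,0,0,-30,0],[85,0,0,-65,0],[85,0,0,-100,0]]])

```text
time_s: 9.12
ee_pos: [0.4867, 0.1343, 0.2657]
ee_rot: [0.003, 0.19, 0.982, -0.0]
ft_force: [1.4, 1.0, -0.4]
opening: 0.085
```

>>> arm_command(plan=[[[85,6,25,-30,0],[85,13,55,-55,0],[85,21,85,-80,0],[85,29,118,-105,0],[85,37,150,-125,0],[85,45,182,-135,0],[85,53,215,-135,0],[85,53,215,-135,0]]])

```text
time_s: 9.78
ee_pos: [0.5147, 0.3629, 0.3997]
ee_rot: [0.002, 0.184, 0.983, 0.002]
ft_force: [-1.6, 1.2, -0.4]
opening: 0.0849
```

>>> arm_command(plan=[[[85,0,0,0,0],[85,0,0,0,0]]])

```text
time_s: 9.95
ee_pos: [0.5139, 0.3643, 0.3987]
ee_rot: [0.001, 0.183, 0.983, 0.002]
ft_force: [-0.4, 1.4, 0.2]
opening: 0.0849
```

```bash
python3 look.py 5;python3 - <<'E'
from h import *
for n in('scene','top'):
    c=cam(n);cv2.imwrite(f'pics/{n}5.png',c['img']);P=cloud(c);g=c['img'].astype(int)
    b=np.hypot(P[...,0]-.477,P[...,1]-.384)<.1
    Q=P[b&(g[...,2]-g[...,0]>40)&(P[...,2]>.07)&(P[...,2]<.17)]
    w,V=np.linalg.eigh(np.cov(Q[:,:2].T));print(n,len(Q),np.median(Q,0),np.degrees(np.arctan2(V[1,1],V[0,1])))
E
```

```text
9.95 [0.5139 0.3643 0.3987] [0.0011 0.1832 0.9831 0.0022] [-0.4  1.4  0.2] 0.0849 [-0.81  0.3   0.17  1.37 -0.05  1.47  0.56]
crank_grip [153.9 215. ] 0.68 at z [0.4863 0.1321 0.145 ]
crank_hub [203.  190.4] 0.95 at z [0.4816 0.197  0.116 ]
pig [448.7  85.1] 0.86 at z [0.473  0.5889 0.062 ]
pig [316.7 139.8] 0.67 at z [0.4768 0.3749 0.062 ]
lens [442.9 212.3] 0.83 at z [0.6368 0.5109 0.122 ]
lens [337.  255.1] 0.68 at z [0.6451 0.343  0.122 ]
platter 0.47572067379951477 0.38491252064704895 0.08990082889795303 0.06113630378514062
pig 3295 [0.47890298 0.38385801 0.14260679] [0.01746562 0.0269225 ] 168.71627516528602
lensbody [318. 230.  49.  73.] 0.82 [0.677 0.34  0.137] [0.645 0.304 0.101] [0.718 0.37  0.146]
lensbody [396. 194.  78.  71.] 0.7 [0.665 0.503 0.137] [0.521 0.414 0.101] [0.709 0.536 0.398]
scene 1299 [0.49163898 0.39587297 0.14011151] 163.3469606588513
top 0 [nan nan nan] nan
  avg = a.mean(axis, **keepdims_kw)
  ret = um.true_divide(
<stdin>:6: RuntimeWarning: Degrees of freedom <= 0 for slice
  c *= np.true_divide(1, fact)
  c *= np.true_divide(1, fact)
  return _methods._mean(a, axis=axis, dtype=dtype,
```

View pics/w5.png

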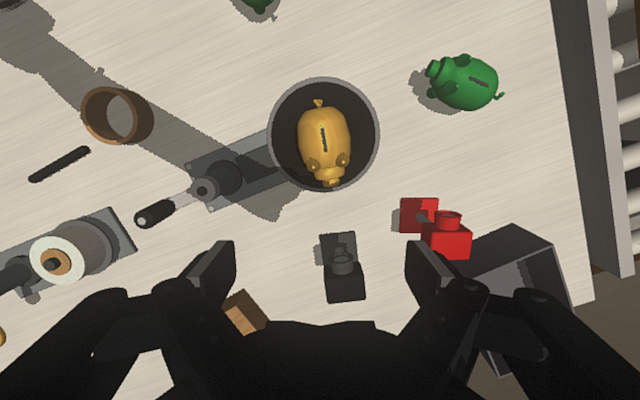

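The wrist view shows the pig at (325,140) with its snout (331,182) towards the black camera (342,258). I'll refine the heading from a crop.

Run:
```python
from h import *
c=cam('wrist');P=cloud(c);np.savez('w5.npz',P=P,img=c['img'])
cv2.imwrite('pics/w5c.png',cv2.resize(c['img'][70:270,250:400],None,fx=4,fy=3,interpolation=2)) if 0 else cv2.imwrite('pics/w5c.png',cv2.resize(c['img'][85:275,260:400],None,fx=3.1,fy=3.1,interpolation=2))
g=c['img'].astype(int)
b=np.hypot(P[...,0]-.477,P[...,1]-.384)<.085
yel=b&(g[...,2]-g[...,0]>40)&(P[...,2]>.07)
for z0,z1 in [(.07,.3),(.12,.3),(.13,.3),(.14,.3),(.15,.3)]:
    Q=P[yel&(P[...,2]>z0)&(P[...,2]<z1)];w,V=np.linalg.eigh(np.cov(Q[:,:2].T));print(z0,len(Q),np.mean(Q,0).round(4),np.degrees(np.arctan2(V[1,1],V[0,1])))
# slot: dark inside top
s=b&(P[...,2]>.145)&(g.sum(-1)<180)
Q=P[s];print('slot',len(Q));
if len(Q)>5:
    w,V=np.linalg.eigh(np.cov(Q[:,:2].T));print(Q.mean(0),np.sqrt(w),np.degrees(np.arctan2(V[1,1],V[0,1])))
# mirror fit with top height map over z>.12
from scipy.spatial import cKDTree
Q=P[yel&(P[...,2]>.125)];T=cKDTree(Q)
from scipy.optimize import minimize
def cost(p):
    n=np.array([-np.sin(p[0]),np.cos(p[0]),0]);d=(Q-[.4775,.3845,0])@n-p[1]/1000
    D,_=T.query(Q-2*d[:,None]*n);return np.mean(np.minimum(D,.006)**2)*1e6
r=min((minimize(cost,[np.radians(a),0],method='Nelder-Mead') for a in(-25,-15,-5)),key=lambda r:r.fun);print('mirror',np.degrees(r.x[0]),r.x[1],r.fun)
```

```text
0.07 3245 [0.4795 0.3846 0.1411] 168.2445508489166
0.12 3237 [0.4795 0.3845 0.1412] 168.51662972947042
0.13 2927 [0.4799 0.3843 0.1427] 168.81640849233713
0.14 2024 [0.4823 0.3839 0.1459] 168.8581002654426
0.15 197 [0.497  0.3809 0.1544] 77.10314550788219
slot 52471
[0.50533851 0.36765371 0.45447271] [0.00703607 0.04573318] 67.89564411719043
mirror -11.18589063027188 0.3559678397799907 1.6030561756651678
```

View pics/w5c.png

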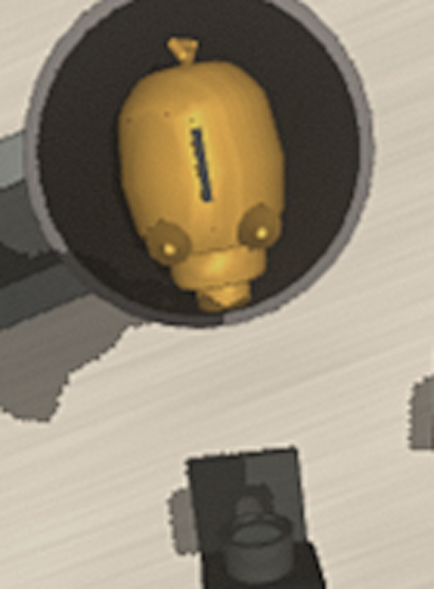

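Run:
```python
from h import *
c=cam('wrist');P=cloud(c)
def pt(x,y): u,v=260+x/3.1,85+y/3.1; return np.nanmedian(P[int(v)-1:int(v)+2,int(u)-1:int(u)+2].reshape(-1,3),0)
def ang(a,b): d=b-a; return np.degrees(np.arctan2(d[1],d[0]))
a,b=pt(196,130),pt(207,200);print('slot',a,b,ang(a,b))
e,f=pt(168,247),pt(262,233);print('eyes',e,f,ang(e,f)-90)
t,n=pt(186,52),pt(223,297);print('tail/nose',t,n,ang(t,n))
m=models.silhouettes('lens','wrist')
s=[x for x in m if abs(x['box'][0]-318)<25][0]['pixels']
q=P[s];q=q[(q[:,2]>.085)&(q[:,2]<.17)]
import collections
for x0 in np.arange(.64,.73,.005):
    k=q[(q[:,0]>=x0)&(q[:,0]<x0+.005)]
    if len(k)>3: print(x0.round(3),len(k),'y',k[:,1].min().round(4),k[:,1].max().round(4),'z',k[:,2].min().round(3),k[:,2].max().round(3))
c=cam('scene');P=cloud(c)
for s in models.silhouettes('lens','scene'):
  if abs(s['box'][0]-245)<15:
    q=P[s['pixels']];q=q[(q[:,2]>.085)&(q[:,2]<.17)]
    print('scene')
    for x0 in np.arange(.64,.73,.005):
        k=q[(q[:,0]>=x0)&(q[:,0]<x0+.005)]
        if len(k)>3: print(x0.round(3),len(k),'y',k[:,1].min().round(4),k[:,1].max().round(4),'z',k[:,2].min().round(3),k[:,2].max().round(3))
```

```text
slot [0.46060728 0.38904154 0.1497058 ] [0.48858761 0.38234594 0.14967744] -13.457636188612078
eyes [0.49957053 0.36166346 0.16072571] [0.50843334 0.39858632 0.16155096] -13.497673169443559
tail/nose [0.43045984 0.39698713 0.13001248] [0.53276749 0.37342512 0.131024  ] -12.969386590706591
0.645 74 y 0.3288 0.3507 z 0.104 0.139
0.65 187 y 0.3279 0.3643 z 0.102 0.141
0.655 90 y 0.3276 0.362 z 0.109 0.14
0.66 171 y 0.3125 0.3603 z 0.102 0.144
0.665 137 y 0.3118 0.3587 z 0.115 0.145
0.67 199 y 0.3099 0.368 z 0.103 0.145
0.675 168 y 0.3099 0.3703 z 0.101 0.146
0.68 123 y 0.3076 0.3692 z 0.14 0.146
0.685 124 y 0.3072 0.3672 z 0.142 0.145
0.69 120 y 0.3054 0.3674 z 0.14 0.146
0.695 114 y 0.3046 0.3657 z 0.14 0.146
0.7 119 y 0.3036 0.3641 z 0.14 0.145
0.705 81 y 0.3093 0.3632 z 0.14 0.145
0.71 48 y 0.3316 0.3622 z 0.141 0.145
0.715 6 y 0.3477 0.3606 z 0.142 0.143
scene
0.65 21 y 0.3326 0.3613 z 0.121 0.141
0.655 43 y 0.3342 0.3641 z 0.115 0.142
0.66 42 y 0.3199 0.3623 z 0.119 0.143
0.665 54 y 0.3142 0.3613 z 0.122 0.145
0.67 58 y 0.3118 0.36 z 0.105 0.147
0.675 70 y 0.3101 0.3697 z 0.104 0.147
0.68 84 y 0.3099 0.3702 z 0.105 0.147
0.685 85 y 0.3086 0.3701 z 0.1 0.148
0.69 83 y 0.3055 0.3683 z 0.103 0.149
0.695 86 y 0.3062 0.367 z 0.104 0.147
0.7 83 y 0.3032 0.3659 z 0.106 0.148
0.705 83 y 0.3082 0.3656 z 0.1 0.148
0.71 58 y 0.322 0.3629 z 0.104 0.148
0.715 39 y 0.3384 0.3616 z 0.106 0.147
```

```bash
python3 -c "
from h import *
o=telemetry.get_obs();print(o['time_s'],o['ft_force'],np.abs(o['qd']).max());print(env.sign_off())"
```

```text
10.6 [-1.1709959 -0.6298402  0.8487667] 0.002852078611702873
the job is handed in; nothing more can be done
None
```

I wound the turntable crank about 451° clockwise (1.25 turns), let go of the grip, raised the arm clear and handed the job in at 10.6 s. The highest force I read while cranking was about 11 N. I didn't touch the pig, and the arm stayed clear of the winder and the look-alikes.

Last checks from the wrist camera:
- **Pig heading:** the slot, eyes and tail-to-snout line give −13.5°, −13.5° and −13.0°. A mirror-symmetry fit gave −11.2°.
- **Lens bearing from the pig:** about −13°, with estimates from −12.9° to −13.9°. Most readings put the pig within about 2.5° of the lens.
- **Readings that disagreed or failed:** the scene-camera fit gave −16.7°, but that camera looks from the side and its reading is biased. The final top-camera heading check failed, with no pig pixels found.

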